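# Pack the cup set and press the canister lid home

## Task

Pack the steel cups for the steriliser: nest the two cups standing on the worktop, one after the other, into the cup that already stands in the round canister. Then take the round lid from the sloping drying rack, set it gently on the canister without dropping or slamming it, and press it down with the gripper until the seal is pushed fully home. Leave the square lid and the bottles and jars as they stand.

Things in the scene. Friction and masses are not known exactly. Their poses are not given: they have to be found in the camera images.
- canister: round steel canister, open at the top, fixed to the worktop: 164 mm outer diameter, wall 5 mm, metal rim 120 mm high; origin at the centre of its underside, z up. Inner floor 8 mm above the origin. A black rubber seal ring (outer diameter 170, inner 154 mm) stands round its mouth, at first 7 to 10 mm proud of the metal rim.
- seal (a joint): how far the rubber seal ring has been pushed down, m: 0 = 10 mm proud of the metal rim, 0.010 = flush with the rim, fully home. It is stiff (about 14 N in all, lid's weight included), does not spring back, and stays where it is left.
- seal_top (a point): centre of the top face of the seal ring, on which the lid's flange rests (about 130 mm above the worktop at the start, 120 mm when fully home).
- cup_in: steel cup standing loose in the canister, not always at its centre. All three cups are alike: tapered, 64 mm high, straight flare from 43 mm outer diameter at the foot to 68 mm at the rim, wall 3 mm, about 110 g; origin at the centre of the underside, z up to the mouth. A nested cup sits about 18 mm higher than the one it stands in.
- cup_b: loose steel cup standing upright on the worktop, same shape as cup_in; origin at the centre of its underside, z up.
- cup_c: loose steel cup standing upright on the worktop, same shape as cup_in; origin at the centre of its underside, z up.
- lid: round steel lid, 250 g, on the rack tilted 35 degrees, knob up towards the robot. Origin at the centre of its underside, z along its axis to the knob. Plug 136 mm diameter from z = 0 to 8 mm, flange 170 mm diameter from 8 to 14 mm, round black knob 30 mm diameter from 14 to 52 mm. On the canister the plug hangs in the mouth, the flange rests on the seal: origin 8 mm below the seal's top.
- square_lid: bystander: square steel lid, 139 mm wide, with the same knob, lying beside the round lid on the rack in the same way; origin at the centre of its underside, z along the knob.
- rack: fixed drying rack, 300 mm wide (y), 190 mm along its slope: white plate sloping at 35 degrees, facing the robot (low edge at -x); origin on the worktop under its centre, plate's centre 88 mm up. The lids' centres lie 85 mm to either side of its centre along y, each lid resting on two steel pegs (26 mm high, 10 mm diameter) below it.
- spray: bystander: white plastic bottle, 60 mm in diameter, 150 mm high; origin at the centre of its underside.
- wipes: bystander: white tub with a blue cap, 68 mm in diameter, 110 mm high; origin at the centre of its underside.
- cotton: bystander: glass jar with a steel cap, 68 mm in diameter, 80 mm high; origin at the centre of its underside.
There are look-alikes about, which are no part of the job. What is shaped like the lid but red is not meant.

How it is judged:
By the outcome, as a careful person would: the job done as asked, in the order asked, and still so for the second after the job is handed in, with the robot touching nothing.
It also fails if it takes over 72 s, if anything falls off the work surface, if the arm or the gripper's body presses on something with over 40 N, if the wrist force passes 120 N, or if a joint passes its speed limit or range.

## Robot

A 7-joint arm with a two-finger parallel gripper is mounted at the origin on the work surface. World frame = base frame: x ahead of the robot, y to its left, z up, the work surface at z = 0. Lengths are in m, angles in rad, forces in N, time in s.
With the tool pointing down it reaches from about 0.4 to 0.85 m from the base axis. Payload 10.4 kg.
Tool frame: the origin (TCP) lies midway between the tips of the shut fingers; the grasp point (between the pads) lies r.grip_point_offset behind it (r.grip_point_offset is the distance from the TCP to the grasp point, in m); z points along the fingers, y is the line along which they close (so a half turn about z gives the same grasp; the last joint's range is limited). The gripper opens to 87 mm and grips with 3 to 60 N. Pads are 19 mm wide; open, the fingers measure 117 mm over their backs; the gripper's body (75 mm by 190 mm) begins 51 mm behind the grasp point.
Start: joints at [-0.023, 0.332, -0.065, 1.46, 0.022, 1.35, -0.088], TCP at [0.625, 0, 0.223] pointing down, gripper open.
Joint ranges: [-2.6, 2.6], [-0.5, 2.12], [-1.47, 1.34], [0.16, 2.42], [-1.27, 4.41], [0.06, 2.06], [-2.6, 2.6]. Speed limits (rad/s): [2.22, 2.22, 2.79, 2.79, 3.14, 3.14, 3.14].

## Interface

Orientations are given as a unit quaternion [x, y, z, w].
In Python, from bench import r gives the robot as it stands.
- The arm moves only by the tool play_rows, never from a script. Its arguments are lists of equal length, an entry for each row: "claw": the closure, from 0 (fully open) to 1 (shut); "delta_pos": the shift along the tool's x, y, z scaled (see below), a list of three; "delta_rot": the turn, a rotation vector about the tool's x, y, z scaled (see below), a list of three. A call has 1 to 8 rows; each row shifts and turns the commanded pose from where the row before left it, along the tool's axes as they then stand; what a row does not reach is not made up. The controller multiplies each number of a shift by 200 mm and each number of a turn by pi rad. A row lasts 1/10 s, in which the tool goes at most 50 mm and 8.59 degrees, less where a joint would pass 70% of its speed; a pose out of reach is approached as far as the arm can. A call with a number of a shift or a turn outside -1 to 1 is refused whole. A call with a gripper value outside its range is refused whole. The fingers move at their own pace and stop on an object; "squeeze" is the grip in N (left out, the last holds). Time passes only in rows, so rows that do not move let the fingers close. It gives the time, the measured TCP pose, the force, the opening and the grip force at its end, in the units of the state.
- r.read_state(): the state, without advancing time (a new reading comes with each control period).
- r.camera(name): name is "scene" or "side" or "wrist"; returns a dict with "pixels" (400x640x3 uint8, red, green, blue), "camera_matrix" (3x3 intrinsics, pixels), "cam_to_world" (4x4, takes a point from camera to world coordinates); the wrist camera has in their place "hand_eye" (4x4, takes a point from camera to tool coordinates, whose origin is the TCP and whose axes are the flange's). Camera axes: x right, y up, looking along -z (the intrinsics and any distortion apply to the point x, -y, -z); pixel columns grow to the right and rows downward; lengths in m; the calibration is good to about 2 mm. A picture is of the moment at which its call begins: read the wrist's pose just before it. There is no depth.
- r.close_job(): hands the job in; it is judged then, once.
The state is a dict: "time": time; "joint_positions": joint angles; "joint_vel": joint speeds; "joint_torque": joint torques, N m; "ee_pos": TCP position; "eef_rot": TCP orientation; "ft_force": force on the tool from outside, world axes, zero at the start; "torque": the same for the moment, N m; "width": finger opening in m; "grip_force": force on a finger pad.
Only numpy, scipy, OpenCV 4.12 (cv2) and the standard library are available. Lean on these libraries where they do the work, as an engineer would, in place of code of your own. Each camera call takes 0.05 s, during which the arm holds its last target. There are 200 camera calls.

## Working session

There is one attempt and no reset: what is moved stays moved. The work goes in short steps, Python scripts to look and compute and a tool call to move; the robot and the scene stay as the last step left them, time stands still between calls to the robot, and variables do not carry over. Pictures are saved under pics/ and viewed, at most 10 in all, crops included, and the job is handed in when it is done.

Besides the shell and the picture viewer there is one more tool, called after ">>>" by a JSON object that holds its "method" and its "body", one argument or row to a line. play_rows: Moves the arm, as the interface text tells. Shifts and turns lie within -1 to 1; 1 stands for 200 mm of shift or pi rad of turn. Its arguments: {"type":"object","properties":{"claw":{"type":"array"},"delta_pos":{"type":"array"},"delta_rot":{"type":"array"},"squeeze":{"type":"number"}},"required":["claw","delta_pos","delta_rot"]}

```bash
mkdir -p pics; ls; python3 - <<'E'
from bench import r
import cv2,numpy as np
s=r.read_state();print({k:np.round(v,4) for k,v in s.items()},r.grip_point_offset)
for n in("scene","side","wrist"):
    c=r.camera(n);cv2.imwrite(f"pics/{n}0.png",c["pixels"][:,:,::-1])
    np.savez(f"{n}0.npz",**c)
    print(n,[np.round(c[k],4).tolist() for k in c if k!="pixels"], [k for k in c])
E
```

```text
pics
{'time': np.float64(0.0), 'joint_positions': array([-0.0226,  0.3329, -0.0647,  1.461 ,  0.0216,  1.3499, -0.0885]), 'joint_vel': array([ 0.0001, -0.0005,  0.0012, -0.    ,  0.0006,  0.0021, -0.0001]), 'joint_torque': array([-1.00000e-04, -6.23246e+01,  2.44000e-02, -3.89891e+01,
       -6.14000e-02,  3.98000e-02,  2.00000e-04]), 'ee_pos': array([ 0.6246, -0.    ,  0.2217]), 'eef_rot': array([ 7.071e-01,  7.071e-01, -5.000e-04, -5.000e-04]), 'ft_force': array([-0.5959, -0.4042,  0.2294]), 'torque': array([ 0.001 , -0.0639, -0.0254]), 'grip_force': np.float64(0.0), 'width': np.float64(0.0873)} 0.0187
scene [[[493.9288, 0.0, 329.6795], [0.0, 493.9288, 202.7028], [0.0, 0.0, 1.0]], [[-0.8057, -0.3897, 0.446, 1.1373], [0.5919, -0.5027, 0.6301, 0.802], [-0.0214, 0.7716, 0.6357, 0.9338], [0.0, 0.0, 0.0, 1.0]]] ['pixels', 'camera_matrix', 'cam_to_world']
side [[[408.3259, 0.0, 322.7249], [0.0, 408.3259, 198.7339], [0.0, 0.0, 1.0]], [[-0.9825, 0.1129, -0.1479, 0.3613], [-0.1859, -0.6322, 0.7522, 0.79], [-0.0086, 0.7665, 0.6422, 0.7863], [0.0, 0.0, 0.0, 1.0]]] ['pixels', 'camera_matrix', 'cam_to_world']
wrist [[[295.9321, 0.0, 317.6025], [0.0, 295.9321, 198.349], [0.0, 0.0, 1.0]], [[-0.0014, 0.9634, 0.268, 0.0729], [1.0, 0.0015, -0.0002, 0.0], [-0.0006, 0.268, -0.9634, -0.1611], [0.0, 0.0, 0.0, 1.0]]] ['pixels', 'camera_matrix', 'hand_eye']
```

View pics/scene0.png

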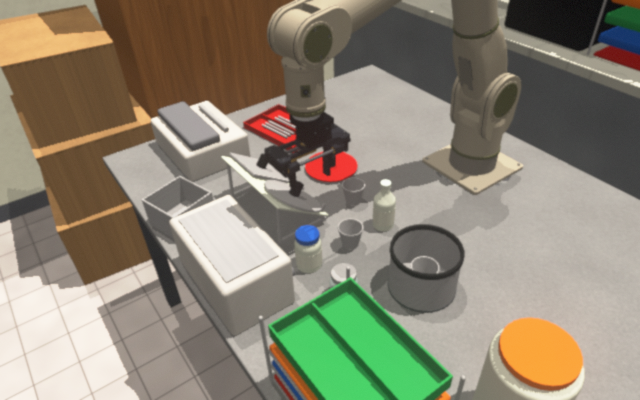

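View pics/side0.png

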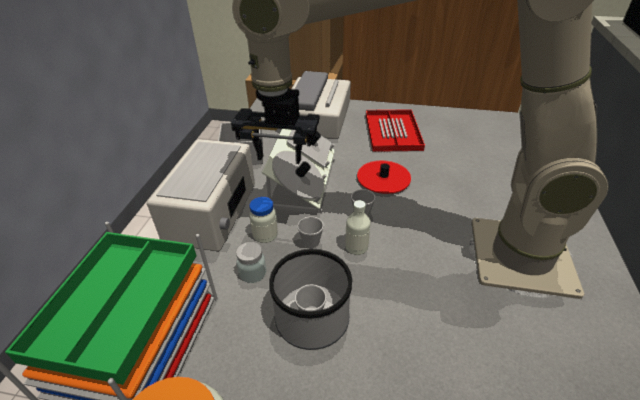

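View pics/wrist0.png

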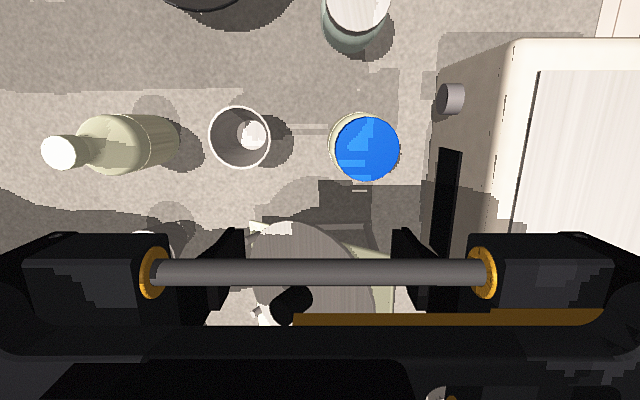

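```bash
cat > h.py <<'E'
import numpy as np,cv2
from scipy.spatial.transform import Rotation as R
def load(n):
    d=np.load(n+".npz");return {k:d[k] for k in d}
def ray(c,uv,T=None):
    T=c["cam_to_world"] if T is None else T
    K=c["camera_matrix"];d=np.array([(uv[0]-K[0,2])/K[0,0],-(uv[1]-K[1,2])/K[1,1],-1])
    return T[:3,3],T[:3,:3]@d
def plane(c,uv,z,T=None):
    o,d=ray(c,uv,T);return o+d*(z-o[2])/d[2]
def proj(c,p,T=None):
    T=c["cam_to_world"] if T is None else T
    q=np.linalg.inv(T)@np.append(p,1);K=c["camera_matrix"]
    return np.array([K[0,0]*q[0]/-q[2]+K[0,2],K[1,1]*-q[1]/-q[2]+K[1,2]])
def tool(s):
    T=np.eye(4);T[:3,:3]=R.from_quat(s["eef_rot"]).as_matrix();T[:3,3]=s["ee_pos"];return T
def circ(c,uvs,z,T=None):
    "fit circle to pixels cast on plane z"
    P=np.array([plane(c,u,z,T)[:2] for u in uvs]);A=np.c_[2*P,np.ones(len(P))]
    s=np.linalg.lstsq(A,(P**2).sum(1),rcond=None)[0]
    return s[:2],np.sqrt(s[2]+s[0]**2+s[1]**2)
E
python3 - <<'E'
from h import *
for n,can,b,cc,sp,cin in(("scene0",(427,250),(350,230),(355,185),(386,222),(425,262)),("side0",(311,284),(311,226),(362,197),(358,240),(310,297))):
    c=load(n); print(n,[plane(c,u,z).round(3) for u,z in((can,.13),(b,.064),(cc,.064),(sp,.03),(cin,.072))])
# dark seal outer ring fit
for n,box in(("scene0",(380,215,475,290)),("side0",(262,240,360,345))):
    c=load(n);x0,y0,x1,y1=box;g=c["pixels"][y0:y1,x0:x1].max(2)
    m=(g<45).astype(np.uint8);k=cv2.connectedComponentsWithStats(m);i=1+np.argmax(k[2][1:,4]);m=(k[1]==i).astype(np.uint8)
    hull=cv2.convexHull(cv2.findContours(m,0,1)[0][0])[:,0]+[x0,y0]
    print(n,k[2][i],[ (np.round(a,4),round(float(b),4)) for a,b in [circ(c,hull,z) for z in(.125,.13)]])
E
```

```text
scene0 [array([0.498, 0.278, 0.13 ]), array([0.551, 0.062, 0.064]), array([ 0.422, -0.08 ,  0.064]), array([0.43 , 0.068, 0.03 ]), array([0.485, 0.266, 0.072])]
side0 [array([0.486, 0.287, 0.13 ]), array([0.537, 0.056, 0.064]), array([ 0.422, -0.083,  0.064]), array([0.415, 0.051, 0.03 ]), array([0.492, 0.276, 0.072])]
scene0 [16 47 40 17 73] [(array([0.5082, 0.2807]), 0.0719), (array([0.512 , 0.2839]), 0.0715)]
side0 [   8    9   82   70 1086] [(array([0.4901, 0.2756]), 0.0855), (array([0.4891, 0.2795]), 0.0849)]
```

>>> {"method": "play_rows", "body": {
  "claw": [0,0,0,0,0,0],
  "delta_pos": [
    [0.1,-0.12,-0.13],
    [0.1,-0.12,-0.13],
    [0.1,-0.12,-0.13],
    [0.1,-0.12,-0.13],
    [0.1,-0.12,-0.13],
    [0,0,0]
  ],
  "delta_rot": [
    [0,0,0],
    [0,0,0],
    [0,0,0],
    [0,0,0],
    [0,0,0],
    [0,0,0]
  ]
}}

```text
time: 0.75
ee_pos: [0.5037, 0.1038, 0.3569]
eef_rot: [0.705, 0.709, 0.003, 0.001]
ft_force: [1.3, -0.0, 0.3]
width: 0.0873
grip_force: 0.0
```

```bash
python3 - <<'E'
from bench import r
from h import *
s=r.read_state();print(s["time"],s["ee_pos"])
ims=[]
for n in("wrist","scene","side"):
    c=r.camera(n)
    if n=="wrist": c["cam_to_world"]=tool(s)@c["hand_eye"]
    np.savez(n+"1.npz",**c);ims.append(c["pixels"][:,:,::-1])
cv2.imwrite("pics/w1.png",ims[0])
cv2.imwrite("pics/ss1.png",np.vstack([cv2.resize(ims[1][120:320,200:480],(784,560))[:300], cv2.resize(ims[2][110:330,210:420],None,fx=2,fy=1.4)[:300].copy() if 0 else cv2.resize(ims[2][110:210,230:491],(784,300))]))
E
```

```text
0.75 [0.50372821 0.10378169 0.35691452]
```

View pics/w1.png

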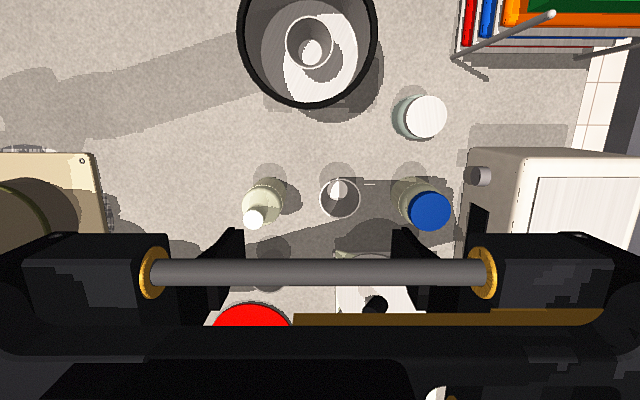

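View pics/ss1.png

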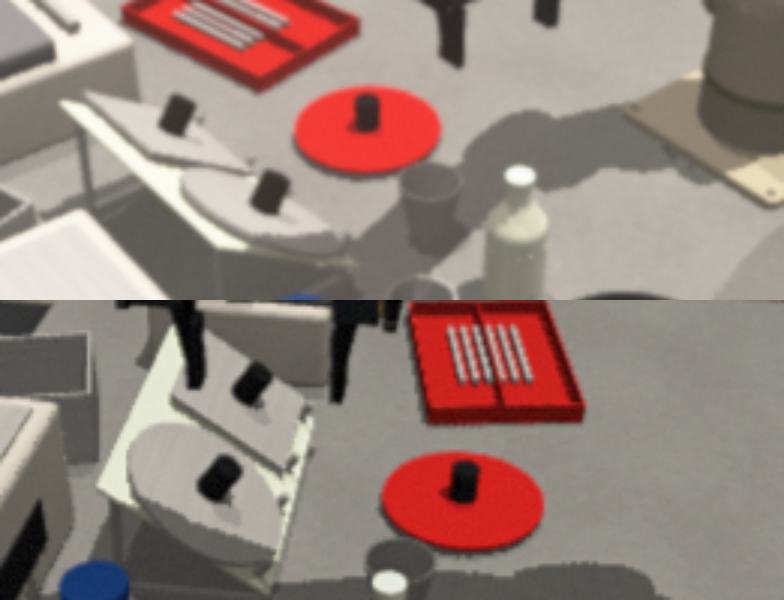

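```bash
cat >> h.py <<'E'
def tri(*cu):
    A=np.zeros((3,3));b=np.zeros(3);L=[]
    for c,u in cu:
        o,d=ray(c,u);d=d/np.linalg.norm(d);M=np.eye(3)-np.outer(d,d);A+=M;b+=M@o;L.append((o,d))
    p=np.linalg.solve(A,b);return p,[np.linalg.norm(np.cross(p-o,d)) for o,d in L]
def dark(c,box,t=60):
    x0,y0,x1,y1=box;m=(c["pixels"][y0:y1,x0:x1].max(2)<t).astype(np.uint8)
    k=cv2.connectedComponentsWithStats(m);i=1+np.argmax(k[2][1:,4]);return k[3][i]+[x0,y0],k[2][i],(k[1]==i)
E
python3 - <<'E'
from h import *
w=load("wrist1");sc=load("scene1");sd=load("side1");np.set_printoptions(precision=4,suppress=True)
def four(l,r_,t,b): return [(l,(t+b)/2),(r_,(t+b)/2),((l+r_)/2,t),((l+r_)/2,b)]
print("cin",circ(w,four(286,333,16,68),.072)); print("b",circ(w,four(320,360,178,217.5),.064))
g=w["pixels"][:130,220:395].max(2);
cc,st,m=dark(w,(220,0,395,130),45);h=cv2.convexHull(cv2.findContours(m.astype(np.uint8),0,1)[0][0])[:,0]+[220,0];h=h[h[:,1]>2]
print("can",st,circ(w,h,.13),circ(w,h,.125))
print("cyl tops: wipes",plane(w,(429,211),.11),"cotton",plane(w,(424,117),.08),"spray",plane(w,(254,218),.15))
print("c",plane(sc,(353.6,186),.064),plane(sd,(363.2,197.5),.064),tri((sc,(353.6,186)),(sd,(363.2,197.5))))
a=dark(sc,(287,176,307,200));b=dark(sd,(293,155,315,182));print(a[:2],b[:2]);k,e=tri((sc,a[0]),(sd,b[0]));print("knob",k,e)
n=np.array([-np.sin(np.radians(35)),0,np.cos(np.radians(35))]);print("lid origin",k-n*.033)
for q in(tuple(s) for s in((255,153),(264,155))):pass
a2=dark(sc,(252,150,275,170));b2=dark(sd,(305,128,325,148));print("knob2",tri((sc,a2[0]),(sd,b2[0])),a2[1],b2[1])
E
```

```text
cin (array([0.4939, 0.274 ]), np.float64(0.032112431450381264))
b (array([0.5415, 0.0516]), np.float64(0.03223683972186709))
can [  16    0  142  110 2029] (array([0.492 , 0.2694]), np.float64(0.08316737546991688)) (array([0.4918, 0.2706]), np.float64(0.08423870484188639))
cyl tops: wipes [0.6673 0.0451 0.11  ] cotton [0.6575 0.1766 0.08  ] spray [0.4218 0.0479 0.15  ]
c [ 0.4277 -0.0788  0.064 ] [ 0.4186 -0.0809  0.064 ] (array([ 0.4194, -0.0897,  0.0551]), [np.float64(0.0012984647205243097), np.float64(0.0012984647205242733)])
(array([296.2353, 189.1765]), array([ 4,  7, 11, 12, 68], dtype=int32)) (array([302.5113, 169.1805]), array([  3,   7,  14,  15, 133], dtype=int32))
knob [ 0.597  -0.1172  0.1109] [np.float64(0.0009023658273184548), np.float64(0.0009023658273185556)]
lid origin [ 0.6159 -0.1172  0.0839]
knob2 (array([ 0.6007, -0.2887,  0.1108]), [np.float64(0.0007944042176059127), np.float64(0.0007944042176061007)]) [ 7  6  9 11 59] [  3   3  12  14 108]
```

>>> {"method": "play_rows", "body": {
  "claw": [0,0,0,0,0,0,0,0],
  "delta_pos": [
    [-0.154,-0.0675,0.1],
    [-0.154,-0.0675,0.13],
    [-0.154,-0.0675,0.13],
    [-0.154,-0.0675,0.13],
    [-0.154,-0.0675,0.13],
    [-0.154,-0.0675,0.16],
    [0,0,0],
    [0,0,0]
  ],
  "delta_rot": [
    [0,0,0],
    [0,0,0],
    [0,0,0],
    [0,0,0],
    [0,0,0],
    [0,0,0],
    [0,0,0],
    [0,0,0]
  ]
}}

```text
time: 1.7
ee_pos: [0.4231, -0.0859, 0.1952]
eef_rot: [0.708, 0.706, -0.001, -0.001]
ft_force: [-0.1, 1.5, 0.5]
width: 0.0869
grip_force: 0.0
```

```bash
python3 - <<'E'
from bench import r
from h import *
s=r.read_state();print(s["time"],s["ee_pos"],s["eef_rot"])
c=r.camera("wrist");c["cam_to_world"]=tool(s)@c["hand_eye"];np.savez("wrist2.npz",**c)
p=proj(c,[.422,-.082,.064]);print(p)
g=c["pixels"];cv2.imwrite("pics/w2.png",g[:300,:,::-1])
E
```

```text
1.7 [ 0.42311198 -0.08587511  0.19517137] [ 0.7081737   0.7060367  -0.00090287 -0.00116896]
[316.77034324 186.74302347]
```

View pics/w2.png

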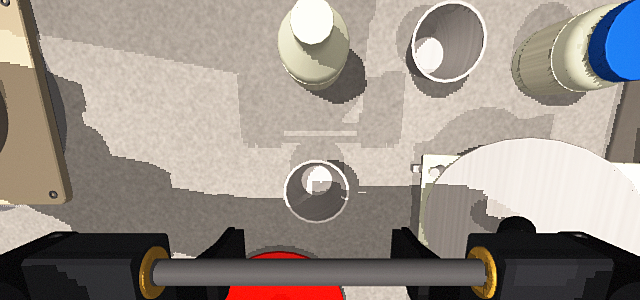

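>>> {"method": "play_rows", "body": {
  "claw": [0,0,0,0,0,0,0.6,0.6],
  "delta_pos": [
    [0,0,0.15],
    [0,0,0.15],
    [0,0,0.15],
    [0,0,0.15],
    [0,0,0.125],
    [0,0,0],
    [0,0,0],
    [0,0,0]
  ],
  "delta_rot": [
    [0,0,0],
    [0,0,0],
    [0,0,0],
    [0,0,0],
    [0,0,0],
    [0,0,0],
    [0,0,0],
    [0,0,0]
  ],
  "squeeze": 15
}}

```text
time: 2.55
ee_pos: [0.4255, -0.0846, 0.0531]
eef_rot: [0.707, 0.707, 0.001, 0.001]
ft_force: [1.0, 0.3, 0.6]
width: 0.0777
grip_force: 0.0
```

>>> {"method": "play_rows", "body": {
  "claw": [0.6,0.6],
  "delta_pos": [
    [0,0,0],
    [0,0,0]
  ],
  "delta_rot": [
    [0,0,0],
    [0,0,0]
  ]
}}

```text
time: 2.75
ee_pos: [0.4247, -0.0848, 0.0526]
eef_rot: [0.707, 0.707, 0.001, 0.001]
ft_force: [-2.1, -0.2, 6.0]
width: 0.066
grip_force: 15.0
```

```bash
python3 - <<'E'
from h import *
w=load("wrist2")
def four(l,r_,t,b): return [(l,(t+b)/2),(r_,(t+b)/2),((l+r_)/2,t),((l+r_)/2,b)]
print(circ(w,four(284,350,160,223),.064),circ(w,four(411.5,487,-.5,83),.064))
E
```

```text
(array([ 0.42219554, -0.0879397 ]), np.float64(0.03336764197401525)) (array([0.54090204, 0.04967539]), np.float64(0.03382970969356534))
```

>>> {"method": "play_rows", "body": {
  "claw": [0.6,0.6,0.6,0.6,0.6],
  "delta_pos": [
    [0,0,-0.1],
    [0,0,-0.25],
    [0,0,-0.25],
    [0,0,-0.25],
    [0,0,-0.15]
  ],
  "delta_rot": [
    [0,0,0],
    [0,0,0],
    [0,0,0],
    [0,0,0],
    [0,0,0]
  ]
}}

```text
time: 3.25
ee_pos: [0.4248, -0.0849, 0.2559]
eef_rot: [0.707, 0.707, 0.002, 0.002]
ft_force: [1.3, -0.4, -1.7]
width: 0.0662
grip_force: 15.0
```

>>> {"method": "play_rows", "body": {
  "claw": [0.6,0.6,0.6,0.6,0.6,0.6,0.6,0.6],
  "delta_pos": [
    [0.12,0.05,0],
    [0.2,0.05,0],
    [0.2,0.05,0],
    [0.2,0.05,0],
    [0.2,0.05,0],
    [0.15,0.05,0],
    [0.1,0.045,0],
    [0,0,0]
  ],
  "delta_rot": [
    [0,0,0],
    [0,0,0],
    [0,0,0],
    [0,0,0],
    [0,0,0],
    [0,0,0],
    [0,0,0],
    [0,0,0]
  ]
}}

```text
time: 4.05
ee_pos: [0.4931, 0.1524, 0.2514]
eef_rot: [0.706, 0.709, 0.0, -0.0]
ft_force: [-0.6, -0.8, -1.3]
width: 0.0662
grip_force: 15.0
```

```bash
python3 - <<'E'
from bench import r
from h import *
s=r.read_state();print(s["time"],s["ee_pos"],s["eef_rot"],s["width"],s["grip_force"])
c=r.camera("wrist");c["cam_to_world"]=tool(s)@c["hand_eye"];np.savez("wrist3.npz",**c)
print(proj(c,[.493,.274,.072]),proj(c,[.491,.272,.13]))
cv2.imwrite("pics/w3.png",c["pixels"][:300,:,::-1])
E
```

```text
4.05 [0.49305101 0.1524483  0.25144687] [ 7.05616002e-01  7.08594167e-01  3.75532287e-04 -4.72031729e-04] 0.06618375892526099 15.000112827401608
[317.78520458  68.82606624] [315.57124167  61.04188644]
```

View pics/w3.png

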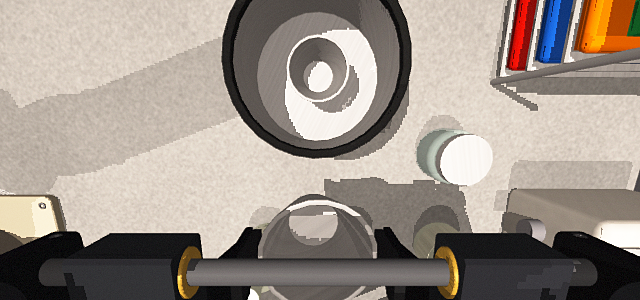

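>>> {"method": "play_rows", "body": {
  "claw": [0.6,0.6,0.6,0.6,0.6,0.6,0.6,0.6],
  "delta_pos": [
    [0.153,0.003,0],
    [0.153,0.003,0],
    [0.153,0.003,0],
    [0.153,0.001,0],
    [0,0,0.15],
    [0,0,0.2],
    [0,0,0.17],
    [0,0,0]
  ],
  "delta_rot": [
    [0,0,0],
    [0,0,0],
    [0,0,0],
    [0,0,0],
    [0,0,0],
    [0,0,0],
    [0,0,0],
    [0,0,0]
  ]
}}

```text
time: 4.9
ee_pos: [0.4929, 0.2686, 0.1433]
eef_rot: [0.708, 0.707, -0.004, -0.001]
ft_force: [-0.4, -0.5, -1.9]
width: 0.0665
grip_force: 15.0
```

```bash
python3 - <<'E'
from bench import r
from h import *
s=r.read_state();print(s["time"],s["ee_pos"],s["eef_rot"],s["ft_force"])
a=[]
for n,b in (("side",(250,220,380,350)),("scene",(370,210,490,310))):
    c=r.camera(n);x0,y0,x1,y1=b;a.append(cv2.resize(c["pixels"][y0:y1,x0:x1,::-1],(390,390),interpolation=2))
cv2.imwrite("pics/n1.png",np.hstack(a))
E
```

```text
4.9 [0.49286141 0.26862475 0.14334849] [ 7.07582241e-01  7.06619942e-01 -3.89540431e-03 -6.74926657e-04] [-0.44717639 -0.51785074 -1.86987568]
```

View pics/n1.png

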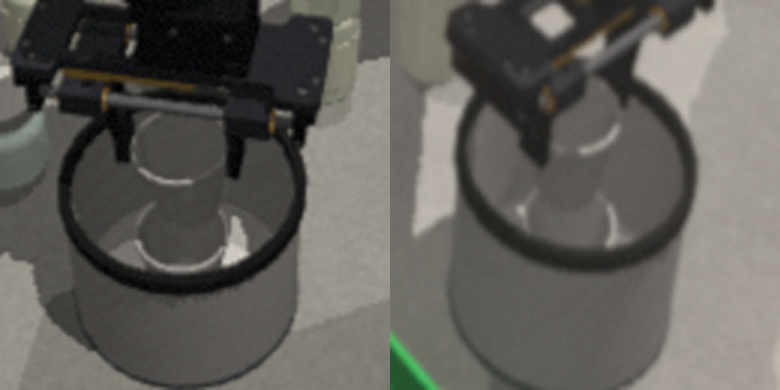

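>>> {"method": "play_rows", "body": {
  "claw": [0.6,0.6,0.6,0.6,0.6,0.6,0.6,0.6],
  "delta_pos": [
    [0.03,0.01,0],
    [0,0,0.06],
    [0,0,0.06],
    [0,0,0.06],
    [0,0,0.06],
    [0,0,0.04],
    [0,0,0.01],
    [0,0,0]
  ],
  "delta_rot": [
    [0,0,0],
    [0,0,0],
    [0,0,0],
    [0,0,0],
    [0,0,0],
    [0,0,0],
    [0,0,0],
    [0,0,0]
  ]
}}

```text
time: 5.8
ee_pos: [0.4969, 0.2776, 0.0892]
eef_rot: [0.707, 0.707, -0.0, -0.0]
ft_force: [-0.4, 0.2, -1.0]
width: 0.0662
grip_force: 15.0
```

>>> {"method": "play_rows", "body": {
  "claw": [0.6,0.6,0.6,0.6],
  "delta_pos": [
    [-0.01,0,0.015],
    [0,0,0.015],
    [0,0,0.01],
    [0,0,0]
  ],
  "delta_rot": [
    [0,0,0],
    [0,0,0],
    [0,0,0],
    [0,0,0]
  ]
}}

```text
time: 6.2
ee_pos: [0.4969, 0.2756, 0.0814]
eef_rot: [0.707, 0.707, -0.0, -0.0]
ft_force: [0.1, 0.2, -1.3]
width: 0.0661
grip_force: 15.0
```

>>> {"method": "play_rows", "body": {
  "claw": [0.6,0.6,0.6],
  "delta_pos": [
    [0,0,0.01],
    [0,0,0.01],
    [0,0,0]
  ],
  "delta_rot": [
    [0,0,0],
    [0,0,0],
    [0,0,0]
  ]
}}

```text
time: 6.5
ee_pos: [0.4972, 0.2764, 0.0784]
eef_rot: [0.707, 0.707, 0.001, -0.0]
ft_force: [-2.4, 0.9, 5.2]
width: 0.0659
grip_force: 15.0
```

>>> {"method": "play_rows", "body": {
  "claw": [0,0,0,0,0,0,0,0],
  "delta_pos": [
    [0,0,0],
    [0,0,0],
    [0,0,0],
    [0,0,-0.1],
    [0,0,-0.2],
    [0,0,-0.2],
    [0,0,-0.2],
    [0,0,-0.2]
  ],
  "delta_rot": [
    [0,0,0],
    [0,0,0],
    [0,0,0],
    [0,0,0],
    [0,0,0],
    [0,0,0],
    [0,0,0.0455],
    [0,0,0.0455]
  ]
}}

```text
time: 7.3
ee_pos: [0.4969, 0.2753, 0.2592]
eef_rot: [0.802, 0.597, 0.0, 0.0]
ft_force: [1.5, 0.3, -0.1]
width: 0.0868
grip_force: 0.0
```

>>> {"method": "play_rows", "body": {
  "claw": [0,0,0,0,0,0,0,0],
  "delta_pos": [
    [0,0,0],
    [0,0,0],
    [0,0,0],
    [0,0,0],
    [0,0,0],
    [0,0,0],
    [0,0,0],
    [0,0,0]
  ],
  "delta_rot": [
    [0,0,0.0455],
    [0,0,0.0455],
    [0,0,0.0455],
    [0,0,0.0455],
    [0,0,0.0455],
    [0,0,0.0455],
    [0,0,0.0455],
    [0,0,0.0455]
  ]
}}

```text
time: 8.1
ee_pos: [0.4971, 0.2755, 0.2574]
eef_rot: [0.998, 0.068, 0.0, 0.0]
ft_force: [0.3, -0.2, -0.4]
width: 0.0868
grip_force: 0.0
```

>>> {"method": "play_rows", "body": {
  "claw": [0,0,0],
  "delta_pos": [
    [0,0,0],
    [0,0,0],
    [0,0,0]
  ],
  "delta_rot": [
    [0,0,0.0455],
    [0,0,0],
    [0,0,0]
  ]
}}

```text
time: 8.4
ee_pos: [0.497, 0.2756, 0.2575]
eef_rot: [1.0, 0.001, 0.0, 0.0]
ft_force: [-0.2, -0.3, 0.7]
width: 0.087
grip_force: 0.0
```

```bash
python3 - <<'E'
from bench import r
from h import *
s=r.read_state();print(s["time"],s["ee_pos"],s["joint_positions"]);print(tool(s).round(4))
c=r.camera("wrist");c["cam_to_world"]=tool(s)@c["hand_eye"];np.savez("wrist4.npz",**c)
cv2.imwrite("pics/w4.png",c["pixels"][:300,:,::-1])
print(proj(c,[.493,.274,.09]),proj(c,[.491,.271,.13]))
E
```

```text
8.4 [0.49702088 0.27560343 0.25749813] [-0.45319881  0.19701284 -0.1548475   1.55679976  0.03081377  1.39012228
 -2.1786738 ]
[[ 1.000e+00  2.800e-03  1.000e-04  4.970e-01]
 [ 2.800e-03 -1.000e+00 -1.000e-04  2.756e-01]
 [ 1.000e-04  1.000e-04 -1.000e+00  2.575e-01]
 [ 0.000e+00  0.000e+00  0.000e+00  1.000e+00]]
[318.74140325 186.64972648] [321.85097862 197.64758637]
```

View pics/w4.png

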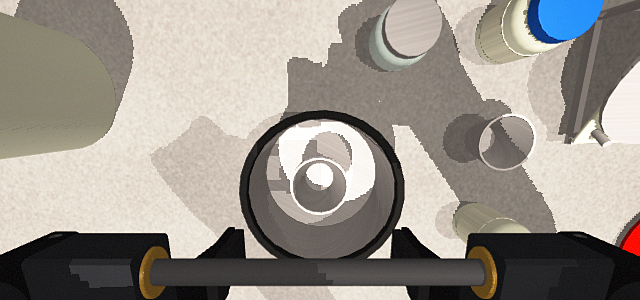

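```bash
python3 - <<'E'
from h import *
np.set_printoptions(precision=4,suppress=True)
c=load("wrist4")
def four(l,r_,t,b): return [(l,(t+b)/2),(r_,(t+b)/2),((l+r_)/2,t),((l+r_)/2,b)]
print("nest",circ(c,four(290,347,157,214),.09),"b",circ(c,four(479,535,114,171),.064))
cc,st,m=dark(c,(232,100,412,225),45);h=cv2.convexHull(cv2.findContours(m.astype(np.uint8),0,1)[0][0])[:,0]+[232,100];h=h[h[:,1]<205]
print(st,[circ(c,h,z) for z in(.12,.125,.13)])
E
```

```text
nest (array([0.4935, 0.2743]), np.float64(0.032879993111288204)) b (array([0.5399, 0.0516]), np.float64(0.033405221235505184))
[   8   10  164  115 2430] [(array([0.4905, 0.2711]), np.float64(0.08553376802609)), (array([0.4919, 0.2712]), np.float64(0.08410136244321767)), (array([0.4932, 0.2712]), np.float64(0.08266895686034884))]
```

>>> {"method": "play_rows", "body": {
  "claw": [0,0,0,0,0,0,0,0],
  "delta_pos": [
    [0.036,0.187,0],
    [0.036,0.187,0],
    [0.036,0.187,0],
    [0.036,0.187,0],
    [0.036,0.187,0.15],
    [0.036,0.187,0.15],
    [0,0,0.1],
    [0,0,0]
  ],
  "delta_rot": [
    [0,0,0],
    [0,0,0],
    [0,0,0],
    [0,0,0],
    [0,0,0],
    [0,0,0],
    [0,0,0],
    [0,0,0]
  ]
}}

```text
time: 9.25
ee_pos: [0.5383, 0.0498, 0.1749]
eef_rot: [1.0, -0.001, -0.002, 0.0]
ft_force: [-0.7, 0.4, 0.4]
width: 0.0873
grip_force: 0.0
```

>>> {"method": "play_rows", "body": {
  "claw": [0,0,0,0,0,0,0.6,0.6],
  "delta_pos": [
    [0.008,0,0.14],
    [0,0,0.15],
    [0,0,0.15],
    [0,0,0.12],
    [0,0,0.06],
    [0,0,0],
    [0,0,0],
    [0,0,0]
  ],
  "delta_rot": [
    [0,0,0],
    [0,0,0],
    [0,0,0],
    [0,0,0],
    [0,0,0],
    [0,0,0],
    [0,0,0],
    [0,0,0]
  ]
}}

```text
time: 10.05
ee_pos: [0.5426, 0.0516, 0.0553]
eef_rot: [1.0, -0.001, 0.001, -0.0]
ft_force: [0.6, -0.0, 0.1]
width: 0.0775
grip_force: 0.0
```

>>> {"method": "play_rows", "body": {
  "claw": [0.6,0.6],
  "delta_pos": [
    [0,0,0],
    [0,0,0]
  ],
  "delta_rot": [
    [0,0,0],
    [0,0,0]
  ]
}}

```text
time: 10.25
ee_pos: [0.5422, 0.051, 0.0546]
eef_rot: [1.0, -0.001, 0.001, -0.0]
ft_force: [0.6, -1.1, 4.3]
width: 0.0661
grip_force: 15.0
```

>>> {"method": "play_rows", "body": {
  "claw": [0.6,0.6,0.6,0.6,0.6],
  "delta_pos": [
    [0,0,-0.1],
    [0,0,-0.25],
    [0,0,-0.25],
    [0,0,-0.25],
    [0,0,-0.15]
  ],
  "delta_rot": [
    [0,0,0],
    [0,0,0],
    [0,0,0],
    [0,0,0],
    [0,0,0]
  ]
}}

```text
time: 10.75
ee_pos: [0.5422, 0.0512, 0.2581]
eef_rot: [1.0, -0.001, 0.002, -0.0]
ft_force: [1.3, -0.3, -1.2]
width: 0.0661
grip_force: 15.0
```

>>> {"method": "play_rows", "body": {
  "claw": [0.6,0.6,0.6,0.6,0.6,0.6,0.6,0.6],
  "delta_pos": [
    [-0.035,-0.1,0],
    [-0.035,-0.18,0],
    [-0.035,-0.2,0],
    [-0.035,-0.2,0],
    [-0.035,-0.18,0],
    [-0.035,-0.16,0],
    [-0.025,-0.1,0],
    [0,0,0]
  ],
  "delta_rot": [
    [0,0,0],
    [0,0,0],
    [0,0,0],
    [0,0,0],
    [0,0,0],
    [0,0,0],
    [0,0,0],
    [0,0,0]
  ]
}}

```text
time: 11.55
ee_pos: [0.4929, 0.2788, 0.2533]
eef_rot: [1.0, 0.002, -0.001, -0.001]
ft_force: [0.1, 0.2, -1.4]
width: 0.0663
grip_force: 15.0
```

>>> {"method": "play_rows", "body": {
  "claw": [0.6,0.6],
  "delta_pos": [
    [0,0,0.1],
    [0,0,0.1]
  ],
  "delta_rot": [
    [0,0,0],
    [0,0,0]
  ]
}}

```text
time: 11.75
ee_pos: [0.4953, 0.2745, 0.2135]
eef_rot: [1.0, -0.001, 0.001, -0.0]
ft_force: [0.3, 0.4, -2.4]
width: 0.0662
grip_force: 15.0
```

>>> {"method": "play_rows", "body": {
  "claw": [0.6,0.6,0.6,0.6,0.6,0.6,0.6,0.6],
  "delta_pos": [
    [0,0,0.12],
    [0,0,0.12],
    [0,0,0.1],
    [0,0,0.08],
    [0,0,0.06],
    [0,0,0.04],
    [0,0,0.015],
    [0,0,0]
  ],
  "delta_rot": [
    [0,0,0],
    [0,0,0],
    [0,0,0],
    [0,0,0],
    [0,0,0],
    [0,0,0],
    [0,0,0],
    [0,0,0]
  ]
}}

```text
time: 12.55
ee_pos: [0.495, 0.2751, 0.1067]
eef_rot: [1.0, -0.001, 0.0, 0.0]
ft_force: [-0.3, 0.5, -1.7]
width: 0.0664
grip_force: 15.0
```

>>> {"method": "play_rows", "body": {
  "claw": [0.6,0.6,0.6],
  "delta_pos": [
    [0,0,0.01],
    [0,0,0.01],
    [0,0,0]
  ],
  "delta_rot": [
    [0,0,0],
    [0,0,0],
    [0,0,0]
  ]
}}

```text
time: 12.85
ee_pos: [0.4949, 0.2751, 0.1026]
eef_rot: [1.0, -0.001, 0.0, 0.0]
ft_force: [0.6, -1.6, -1.7]
width: 0.0664
grip_force: 15.0
```

>>> {"method": "play_rows", "body": {
  "claw": [0.6,0.6,0.6],
  "delta_pos": [
    [0,0,0.01],
    [0,0,0.01],
    [0,0,0]
  ],
  "delta_rot": [
    [0,0,0],
    [0,0,0],
    [0,0,0]
  ]
}}

```text
time: 13.15
ee_pos: [0.4952, 0.2749, 0.099]
eef_rot: [1.0, -0.001, 0.0, 0.0]
ft_force: [-0.5, -2.7, 3.6]
width: 0.0662
grip_force: 15.0
```

>>> {"method": "play_rows", "body": {
  "claw": [0,0,0,0,0,0,0,0],
  "delta_pos": [
    [0,0,0],
    [0,0,0],
    [0,0,0],
    [0,0,-0.1],
    [0,0,-0.2],
    [0,0,-0.24],
    [0,0,-0.24],
    [0,0,0]
  ],
  "delta_rot": [
    [0,0,0],
    [0,0,0],
    [0,0,0],
    [0,0,0],
    [0,0,0],
    [0,0,0],
    [0,0,0],
    [0,0,0]
  ]
}}

```text
time: 13.95
ee_pos: [0.4971, 0.2771, 0.2618]
eef_rot: [1.0, -0.001, 0.005, -0.003]
ft_force: [0.5, 0.5, -0.3]
width: 0.0869
grip_force: 0.0
```

```bash
python3 - <<'E'
from bench import r
from h import *
np.set_printoptions(precision=4,suppress=True)
s=r.read_state();print(s["time"],s["ee_pos"],s["eef_rot"])
c=r.camera("wrist");c["cam_to_world"]=tool(s)@c["hand_eye"];np.savez("wrist5.npz",**c)
cc,st,m=dark(c,(225,90,420,228),45);h=cv2.convexHull(cv2.findContours(m.astype(np.uint8),0,1)[0][0])[:,0]+[225,90]+.0;h=h[(h[:,1]<200)]
h+=.5*(h-[321,195])/90
print(st,[circ(c,h,z) for z in(.12,.125,.13)])
cv2.imwrite("pics/w5.png",c["pixels"][:,:,::-1])
E
```

```text
13.95 [0.4971 0.2771 0.2618] [ 1.     -0.0007  0.0047 -0.003 ]
[  18   22  162  116 2444] [(array([0.4904, 0.2711]), np.float64(0.08612647500782736)), (array([0.4917, 0.2712]), np.float64(0.08470783046719854)), (array([0.493 , 0.2712]), np.float64(0.08328918592656956))]
```

>>> {"method": "play_rows", "body": {
  "claw": [0,0,0,0,0,0,0,0],
  "delta_pos": [
    [0.02,0.24,0],
    [0.02,0.245,0],
    [0.02,0.245,0],
    [0,0.245,0],
    [0,0.245,0],
    [0,0.245,0],
    [0,0.245,0],
    [0,0.245,0]
  ],
  "delta_rot": [
    [0,0,0],
    [0,0,0],
    [0,0,0],
    [0,0.0389,0],
    [0,0.0389,0],
    [0,0.0389,0],
    [0,0.0389,0],
    [0,0.0389,0]
  ]
}}

```text
time: 14.8
ee_pos: [0.5056, -0.1177, 0.2543]
eef_rot: [0.953, -0.001, 0.303, 0.001]
ft_force: [0.8, -0.4, 1.2]
width: 0.0872
grip_force: 0.0
```

>>> {"method": "play_rows", "body": {
  "claw": [0,0],
  "delta_pos": [
    [0,0,0],
    [0,0,0]
  ],
  "delta_rot": [
    [0,0,0],
    [0,0,0]
  ]
}}

```text
time: 15.0
ee_pos: [0.5052, -0.1162, 0.2535]
eef_rot: [0.954, -0.002, 0.3, -0.0]
ft_force: [-0.1, 0.7, 0.1]
width: 0.087
grip_force: 0.0
```

```bash
python3 - <<'E'
from bench import r
from h import *
np.set_printoptions(precision=4,suppress=True)
s=r.read_state();T=tool(s);print(s["time"],s["joint_positions"]);print(T)
c=r.camera("wrist");c["cam_to_world"]=T@c["hand_eye"];np.savez("wrist6.npz",**c)
cv2.imwrite("pics/w6.png",c["pixels"][:,:,::-1])
k=np.array([.597,-.1172,.1109]);n=np.array([-.5736,0,.8192]);print(proj(c,k),proj(c,k+n*.019))
u,v=proj(c,k+n*.019).astype(int)
cc,st,m=dark(c,(u-50,max(0,v-50),u+50,min(v+50,228)),70);print(cc,st)
E
```

```text
15.0 [-0.1018 -0.3768  0.2602  2.2082 -0.0023  0.6958 -1.4031]
[[ 0.8198 -0.0036  0.5726  0.5052]
 [-0.0038 -1.     -0.0009 -0.1162]
 [ 0.5726 -0.0014 -0.8198  0.2535]
 [ 0.      0.      0.      1.    ]]
[317.8336 187.6618] [317.8765 191.7506]
[317.101  187.6999] [ 37  31  27  32 683]
```

>>> {"method": "play_rows", "body": {
  "claw": [0,0,0,0,0,0,0,0],
  "delta_pos": [
    [-0.01,0.003,0.18],
    [-0.01,0,0.2],
    [0,0,0.2],
    [0,0,0.16],
    [0,0,0.1],
    [0,0,0.05],
    [0,0,0],
    [0,0,0]
  ],
  "delta_rot": [
    [0,0,0],
    [0,0,0],
    [0,0,0],
    [0,0,0],
    [0,0,0],
    [0,0,0],
    [0,0,0],
    [0,0,0]
  ]
}}

```text
time: 15.85
ee_pos: [0.6054, -0.1152, 0.1061]
eef_rot: [0.954, 0.0, 0.3, -0.0]
ft_force: [-0.7, 0.3, -0.8]
width: 0.0871
grip_force: 0.0
```

>>> {"method": "play_rows", "body": {
  "claw": [0,0,0.9,0.9,0.9,0.9,0.9,0.9],
  "delta_pos": [
    [-0.0125,0.0075,0.02],
    [0,0,0],
    [0,0,0],
    [0,0,0],
    [0,0,0],
    [0,0,0],
    [0,0,0],
    [0,0,0]
  ],
  "delta_rot": [
    [0,0,0],
    [0,0,0],
    [0,0,0],
    [0,0,0],
    [0,0,0],
    [0,0,0],
    [0,0,0],
    [0,0,0]
  ],
  "squeeze": 40
}}

```text
time: 16.65
ee_pos: [0.6053, -0.118, 0.1018]
eef_rot: [0.954, -0.001, 0.301, 0.0]
ft_force: [0.6, -0.1, -0.9]
width: 0.0472
grip_force: 0.0
```

>>> {"method": "play_rows", "body": {
  "claw": [0.9,0.9,0.9,0.9],
  "delta_pos": [
    [0,0,0],
    [0,0,0],
    [0,0,0],
    [0,0,0]
  ],
  "delta_rot": [
    [0,0,0],
    [0,0,0],
    [0,0,0],
    [0,0,0]
  ]
}}

```text
time: 17.05
ee_pos: [0.6056, -0.1175, 0.102]
eef_rot: [0.954, -0.0, 0.301, 0.0]
ft_force: [1.9, 2.8, 0.0]
width: 0.0293
grip_force: 40.0
```

>>> {"method": "play_rows", "body": {
  "claw": [0.9,0.9,0.9,0.9,0.9,0.9,0.9,0.9],
  "delta_pos": [
    [0,0,-0.03],
    [0,0,-0.07],
    [0,0,-0.12],
    [0,0,-0.16],
    [0,0,-0.16],
    [0,0,-0.14],
    [0,0,0],
    [0,0,0]
  ],
  "delta_rot": [
    [0,0,0],
    [0,0,0],
    [0,0,0],
    [0,0,0],
    [0,0,0],
    [0,0,0],
    [0,-0.02,0],
    [0,-0.03,0]
  ]
}}

```text
time: 17.85
ee_pos: [0.5257, -0.1186, 0.2136]
eef_rot: [0.975, -0.002, 0.224, -0.0]
ft_force: [-0.4, -1.2, -2.8]
width: 0.029
grip_force: 39.9
```

>>> {"method": "play_rows", "body": {
  "claw": [0.9,0.9,0.9,0.9,0.9,0.9,0.9,0.9],
  "delta_pos": [
    [0,0,0],
    [0,0,0],
    [0,0,0],
    [0,0,0],
    [0,0,-0.05],
    [0,0,-0.1],
    [0,0,-0.1],
    [0,0,0]
  ],
  "delta_rot": [
    [0,-0.035,0],
    [0,-0.035,0],
    [0,-0.035,0],
    [0,-0.025,0],
    [0,-0.0145,0],
    [0,0,0],
    [0,0,0],
    [0,0,0]
  ]
}}

```text
time: 18.65
ee_pos: [0.5277, -0.1186, 0.2649]
eef_rot: [1.0, -0.001, 0.002, 0.0]
ft_force: [0.4, -0.2, -2.0]
width: 0.0292
grip_force: 39.9
```

```bash
python3 - <<'E'
from bench import r
from h import *
np.set_printoptions(precision=4,suppress=True)
s=r.read_state();T=tool(s);print(s["time"],s["joint_positions"],s["width"],s["ft_force"]);print(T)
c=r.camera("side");a=c["pixels"][20:260,180:440,::-1]
c=r.camera("wrist");np.savez("wrist7.npz",**c)
cv2.imwrite("pics/lid.png",np.hstack([cv2.resize(a,(390,360)),cv2.resize(c["pixels"][:360,125:515,::-1],(390,360))]))
E
```

```text
18.65 [-0.213   0.1177  0.3841  1.6422 -0.0448  1.3873 -1.3964] 0.029179640880169493 [ 0.3584 -0.1523 -2.0257]
[[ 1.     -0.0023  0.003   0.5277]
 [-0.0023 -1.     -0.0005 -0.1186]
 [ 0.003   0.0005 -1.      0.2649]
 [ 0.      0.      0.      1.    ]]
```

View pics/lid.png

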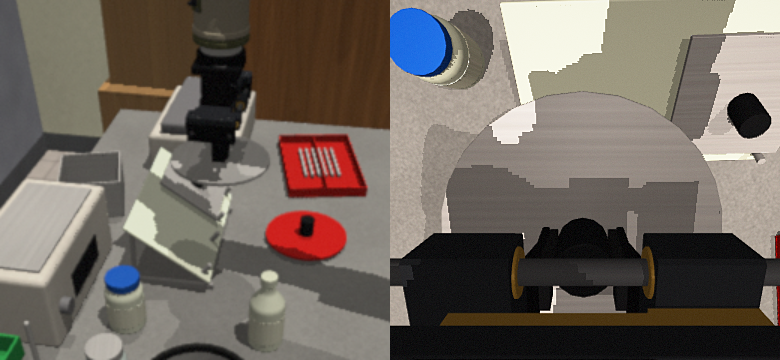

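```bash
python3 - <<'E'
from h import *
np.set_printoptions(precision=4,suppress=True)
c=load("wrist7");T=c["hand_eye"]
for z in(.0067,.010):
    t=plane(c,(317.5,91),z,T);l=plane(c,(178,200),z,T);q=plane(c,(457,200),z,T)
    print(t,l,q,"centre x",t[0]-.085,"y",(l[1]+q[1])/2,"halfw",abs(q[1]-l[1])/2)
E
```

```text
[0.0863 0.0004 0.0067] [ 0.0259 -0.0819  0.0067] [0.0256 0.0825 0.0067] centre x 0.0012977961796309945 y 0.0002681090870464975 halfw 0.0821977587879004
[0.0866 0.0004 0.01  ] [ 0.0249 -0.0835  0.01  ] [0.0247 0.0841 0.01  ] centre x 0.001553271499223935 y 0.00026543366185790424 halfw 0.08381465473221034
```

>>> {"method": "play_rows", "body": {
  "claw": [0.9,0.9,0.9,0.9,0.9,0.9,0.9,0.9],
  "delta_pos": [
    [-0.02,-0.1,0],
    [-0.02,-0.18,0],
    [-0.02,-0.23,0],
    [-0.02,-0.23,0],
    [-0.02,-0.23,0],
    [-0.02,-0.23,0],
    [-0.02,-0.23,0],
    [-0.02,-0.2,0]
  ],
  "delta_rot": [
    [0,0,0],
    [0,0,0],
    [0,0,0],
    [0,0,0],
    [0,0,0],
    [0,0,0],
    [0,0,0],
    [0,0,0]
  ]
}}

```text
time: 19.55
ee_pos: [0.494, 0.2102, 0.2615]
eef_rot: [1.0, -0.0, -0.001, 0.0]
ft_force: [0.9, -0.6, -1.8]
width: 0.0292
grip_force: 39.9
```

>>> {"method": "play_rows", "body": {
  "claw": [0.9,0.9,0.9,0.9,0.9,0.9],
  "delta_pos": [
    [-0.02,-0.16,0],
    [-0.005,-0.1,0],
    [0,-0.05,0],
    [0,0,0.1],
    [0,0,0.1],
    [0,0,0]
  ],
  "delta_rot": [
    [0,0,0],
    [0,0,0],
    [0,0,0],
    [0,0,0],
    [0,0,0],
    [0,0,0]
  ]
}}

```text
time: 20.15
ee_pos: [0.4892, 0.2681, 0.2196]
eef_rot: [1.0, -0.001, -0.002, 0.002]
ft_force: [-0.3, 0.1, -2.2]
width: 0.0288
grip_force: 39.9
```

>>> {"method": "play_rows", "body": {
  "claw": [0.9,0.9,0.9,0.9,0.9,0.9,0.9],
  "delta_pos": [
    [0.005,-0.01,0.08],
    [0,0,0.08],
    [0,0,0.07],
    [0,0,0.05],
    [0,0,0.03],
    [0,0,0],
    [0,0,0]
  ],
  "delta_rot": [
    [0,0,0],
    [0,0,0],
    [0,0,0],
    [0,0,0],
    [0,0,0],
    [0,0,0],
    [0,0,0]
  ]
}}

```text
time: 20.85
ee_pos: [0.4917, 0.2722, 0.1617]
eef_rot: [1.0, -0.001, 0.0, -0.0]
ft_force: [-0.3, 0.3, -1.5]
width: 0.0292
grip_force: 39.9
```

```bash
python3 - <<'E'
from bench import r
from h import *
np.set_printoptions(precision=4,suppress=True)
s=r.read_state();print(s["time"],s["ee_pos"],s["eef_rot"])
for n in("scene","side"):
    c=r.camera(n);np.savez(n+"8.npz",**c);cv2.imwrite(f"pics/{n}8.png",c["pixels"][:,:,::-1])
    for z in(.13,):
      for y in(-.085,.085):
        print(n,proj(c,[.492,.271+y,z]))
      print(proj(c,[.492-.085,.271,z]),proj(c,[.492+.085,.271,z]))
c=load("side1")
for b in((255,240,365,345),):
    cc,st,m=dark(c,b,45);h=cv2.convexHull(cv2.findContours(m.astype(np.uint8),0,1)[0][0])[:,0]+[b[0],b[1]];print("side can",st,circ(c,h,.128),cv2.fitEllipse(h.astype(np.float32)))
c=load("scene1")
b=(380,215,475,300);cc,st,m=dark(c,b,60);h=cv2.convexHull(cv2.findContours(m.astype(np.uint8),0,1)[0][0])[:,0]+[b[0],b[1]];print("scene can",st,circ(c,h,.128),cv2.fitEllipse(h.astype(np.float32)))
E
```

```text
20.85 [0.4917 0.2722 0.1617] [ 1.     -0.0008  0.0003 -0.0002]
scene [401.4563 227.2963]
scene [454.6049 268.8277]
[452.5154 231.6746] [399.2526 263.5531]
side [317.9102 247.3   ]
side [300.2907 312.5884]
[351.2351 283.4294] [269.5564 271.616 ]
side can [  15    9   82   70 1098] (array([0.4897, 0.2779]), np.float64(0.0852392699309462)) ((310.2392883300781, 283.64990234375), (68.98521423339844, 82.46776580810547), 85.37467956542969)
scene can [ 11  34  70  31 330] (array([0.5056, 0.2819]), np.float64(0.079096090411301)) ((425.8255310058594, 255.7008514404297), (46.02241134643555, 70.61338806152344), 100.10259246826172)
```

>>> {"method": "play_rows", "body": {
  "claw": [0.9,0.9,0.9,0.9,0.9],
  "delta_pos": [
    [0,0.004,0.025],
    [0,0,0.025],
    [0,0,0.02],
    [0,0,0.01],
    [0,0,0]
  ],
  "delta_rot": [
    [0,0,0],
    [0,0,0],
    [0,0,0],
    [0,0,0],
    [0,0,0]
  ]
}}

```text
time: 21.45
ee_pos: [0.4912, 0.2712, 0.1447]
eef_rot: [1.0, -0.001, -0.0, 0.0]
ft_force: [-0.0, 0.2, -1.9]
width: 0.0285
grip_force: 39.9
```

>>> {"method": "play_rows", "body": {
  "claw": [0.9,0.9,0.9],
  "delta_pos": [
    [0,0,0.006],
    [0,0,0.006],
    [0,0,0]
  ],
  "delta_rot": [
    [0,0,0],
    [0,0,0],
    [0,0,0]
  ]
}}

```text
time: 21.75
ee_pos: [0.4914, 0.2713, 0.1427]
eef_rot: [1.0, -0.001, 0.0, 0.0]
ft_force: [0.6, -0.1, -2.0]
width: 0.0286
grip_force: 39.9
```

>>> {"method": "play_rows", "body": {
  "claw": [0.9,0.9,0.9],
  "delta_pos": [
    [0,0,0.005],
    [0,0,0.005],
    [0,0,0]
  ],
  "delta_rot": [
    [0,0,0],
    [0,0,0],
    [0,0,0]
  ]
}}

```text
time: 22.05
ee_pos: [0.4914, 0.2713, 0.1406]
eef_rot: [1.0, -0.001, -0.0, 0.0]
ft_force: [0.1, 0.4, -1.4]
width: 0.0292
grip_force: 39.9
```

>>> {"method": "play_rows", "body": {
  "claw": [0.9,0.9,0.9],
  "delta_pos": [
    [0,0,0.004],
    [0,0,0.004],
    [0,0,0]
  ],
  "delta_rot": [
    [0,0,0],
    [0,0,0],
    [0,0,0]
  ]
}}

```text
time: 22.35
ee_pos: [0.4914, 0.2713, 0.1391]
eef_rot: [1.0, -0.001, 0.0, 0.0]
ft_force: [-0.9, -0.2, -2.8]
width: 0.029
grip_force: 39.9
```

>>> {"method": "play_rows", "body": {
  "claw": [0.9,0.9,0.9],
  "delta_pos": [
    [0,0,0.004],
    [0,0,0.004],
    [0,0,0]
  ],
  "delta_rot": [
    [0,0,0],
    [0,0,0],
    [0,0,0]
  ]
}}

```text
time: 22.65
ee_pos: [0.4917, 0.2715, 0.1382]
eef_rot: [1.0, -0.001, 0.0, -0.0]
ft_force: [-2.0, 0.6, 4.7]
width: 0.0296
grip_force: 39.9
```

>>> {"method": "play_rows", "body": {
  "claw": [0.9,0.9,0.9],
  "delta_pos": [
    [0,0,0.004],
    [0,0,0.004],
    [0,0,0]
  ],
  "delta_rot": [
    [0,0,0],
    [0,0,0],
    [0,0,0]
  ]
}}

```text
time: 22.95
ee_pos: [0.4917, 0.2716, 0.1371]
eef_rot: [1.0, -0.001, 0.001, -0.0]
ft_force: [-3.4, -0.7, 9.8]
width: 0.0295
grip_force: 40.0
```

>>> {"method": "play_rows", "body": {
  "claw": [0.9,0.9,0.9,0.9,0.9,0.9],
  "delta_pos": [
    [0,0,0.006],
    [0,0,0.006],
    [0,0,0.006],
    [0,0,0.006],
    [0,0,0.006],
    [0,0,0]
  ],
  "delta_rot": [
    [0,0,0],
    [0,0,0],
    [0,0,0],
    [0,0,0],
    [0,0,0],
    [0,0,0]
  ]
}}

```text
time: 23.55
ee_pos: [0.4917, 0.2716, 0.1312]
eef_rot: [1.0, -0.001, 0.001, -0.0]
ft_force: [-3.3, -0.7, 9.9]
width: 0.0288
grip_force: 40.0
```

>>> {"method": "play_rows", "body": {
  "claw": [0.9,0.9,0.9,0.9],
  "delta_pos": [
    [0,0,0.005],
    [0,0,0.005],
    [0,0,0],
    [0,0,0]
  ],
  "delta_rot": [
    [0,0,0],
    [0,0,0],
    [0,0,0],
    [0,0,0]
  ]
}}

```text
time: 23.95
ee_pos: [0.4918, 0.2716, 0.1294]
eef_rot: [1.0, -0.001, 0.001, -0.0]
ft_force: [-4.9, -2.6, 12.0]
width: 0.0292
grip_force: 40.0
```

>>> {"method": "play_rows", "body": {
  "claw": [0.9,0.9,0.9,0.9],
  "delta_pos": [
    [0,0,0.005],
    [0,0,0.005],
    [0,0,0],
    [0,0,0]
  ],
  "delta_rot": [
    [0,0,0],
    [0,0,0],
    [0,0,0],
    [0,0,0]
  ]
}}

```text
time: 24.35
ee_pos: [0.4919, 0.2717, 0.1294]
eef_rot: [1.0, -0.001, 0.001, -0.001]
ft_force: [-11.4, -6.5, 28.6]
width: 0.029
grip_force: 40.0
```

>>> {"method": "play_rows", "body": {
  "claw": [0.9,0,0,0,0,0,0,0],
  "delta_pos": [
    [0,0,-0.008],
    [0,0,0],
    [0,0,0],
    [0,0,0],
    [0,0,0],
    [0,0,-0.1],
    [0,0,-0.15],
    [0,0,-0.1]
  ],
  "delta_rot": [
    [0,0,0],
    [0,0,0],
    [0,0,0],
    [0,0,0],
    [0,0,0],
    [0,0,0],
    [0,0,0],
    [0,0,0]
  ]
}}

```text
time: 25.15
ee_pos: [0.4917, 0.2715, 0.1991]
eef_rot: [1.0, -0.001, 0.0, -0.0]
ft_force: [0.3, -0.3, -0.4]
width: 0.077
grip_force: 0.0
```

>>> {"method": "play_rows", "body": {
  "claw": [1,1,1,1,1,1,1,1],
  "delta_pos": [
    [0,0,0],
    [0,0,0],
    [0,0,0],
    [0,0,0],
    [0,0,0],
    [0,0,0],
    [0,0,0],
    [0,0,0]
  ],
  "delta_rot": [
    [0,0,0],
    [0,0,0],
    [0,0,0],
    [0,0,0],
    [0,0,0],
    [0,0,0],
    [0,0,0],
    [0,0,0]
  ]
}}

```text
time: 25.95
ee_pos: [0.4914, 0.2713, 0.1975]
eef_rot: [1.0, -0.001, 0.0, 0.0]
ft_force: [-0.1, -0.1, -0.7]
width: 0.0287
grip_force: 0.0
```

```bash
python3 - <<'E'
from bench import r
from h import *
np.set_printoptions(precision=4,suppress=True)
s=r.read_state();T=tool(s);print(s["time"],s["ee_pos"],s["width"],s["eef_rot"])
c=r.camera("wrist");c["cam_to_world"]=T@c["hand_eye"];np.savez("wrist9.npz",**c)
cv2.imwrite("pics/w9.png",c["pixels"][:,:,::-1])
print(proj(c,[.493,.271,.126]), proj(c,[.493+.085,.271,.126]),proj(c,[.493,.271,.164]))
E
```

```text
25.95 [0.4914 0.2713 0.1975] 0.02868567306581352 [ 1.     -0.0008  0.      0.    ]
[317.6376 206.7768] [317.308  97.729] [317.6431 222.8242]
```

View pics/w9.png

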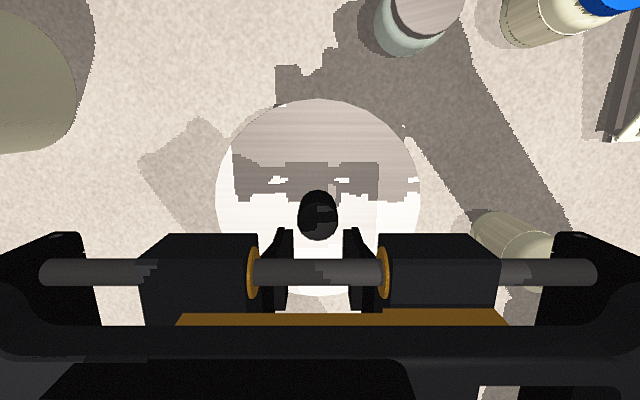

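>>> {"method": "play_rows", "body": {
  "claw": [1,1,1,1,1,1,1,1],
  "delta_pos": [
    [0.006,0,0],
    [0,0,0],
    [0,0,0],
    [0,0,0],
    [0,0,0],
    [0,0,0.05],
    [0,0,0.05],
    [0,0,0.03]
  ],
  "delta_rot": [
    [0,0,0],
    [0,0,0],
    [0,0,0],
    [0,0,0],
    [0,0,0],
    [0,0,0],
    [0,0,0],
    [0,0,0]
  ]
}}

```text
time: 26.8
ee_pos: [0.4921, 0.271, 0.1698]
eef_rot: [1.0, -0.001, -0.001, 0.001]
ft_force: [-0.4, 0.3, 0.2]
width: 0.0005
grip_force: 0.0
```

>>> {"method": "play_rows", "body": {
  "claw": [1,1,1,1],
  "delta_pos": [
    [0,0,0.015],
    [0,0,0.01],
    [0,0,0.005],
    [0,0,0]
  ],
  "delta_rot": [
    [0,0,0],
    [0,0,0],
    [0,0,0],
    [0,0,0]
  ]
}}

```text
time: 27.2
ee_pos: [0.4927, 0.2714, 0.1656]
eef_rot: [1.0, -0.001, 0.0, -0.0]
ft_force: [0.7, 0.2, -0.1]
width: 0.0002
grip_force: 0.0
```

>>> {"method": "play_rows", "body": {
  "claw": [1,1,1,1],
  "delta_pos": [
    [0,0,0.005],
    [0,0,0.005],
    [0,0,0.005],
    [0,0,0]
  ],
  "delta_rot": [
    [0,0,0],
    [0,0,0],
    [0,0,0],
    [0,0,0]
  ]
}}

```text
time: 27.6
ee_pos: [0.4929, 0.2715, 0.1644]
eef_rot: [1.0, -0.001, 0.001, -0.0]
ft_force: [-5.2, -3.6, 14.3]
width: 0.0008
grip_force: 7.1
```

>>> {"method": "play_rows", "body": {
  "claw": [1,1,1],
  "delta_pos": [
    [0,0,0.005],
    [0,0,0.004],
    [0,0,0]
  ],
  "delta_rot": [
    [0,0,0],
    [0,0,0],
    [0,0,0]
  ]
}}

```text
time: 27.9
ee_pos: [0.4929, 0.2715, 0.1643]
eef_rot: [1.0, -0.001, 0.001, -0.001]
ft_force: [-12.5, -8.0, 28.1]
width: 0.0003
grip_force: 14.2
```

Held at 0.1643 m under 28 N (knob top expected at 0.164), so the seal is home. I'll back off, then hand in.

>>> {"method": "play_rows", "body": {
  "claw": [1,1,1,1,1,1,1,1],
  "delta_pos": [
    [0,0,-0.02],
    [0,0,-0.03],
    [0,0,-0.1],
    [0,0,-0.15],
    [0,0,-0.15],
    [0,0,-0.1],
    [0,0,0],
    [0,0,0]
  ],
  "delta_rot": [
    [0,0,0],
    [0,0,0],
    [0,0,0],
    [0,0,0],
    [0,0,0],
    [0,0,0],
    [0,0,0],
    [0,0,0]
  ]
}}

```text
time: 28.7
ee_pos: [0.4926, 0.2713, 0.2704]
eef_rot: [1.0, -0.001, 0.0, -0.0]
ft_force: [0.3, 0.2, -0.9]
width: 0.0004
grip_force: 0.0
```

```bash
python3 - <<'E'
from bench import r
print(r.read_state()["ee_pos"],r.read_state()["ft_force"]);print(r.close_job())
E
```

```text
[0.49261714 0.27134753 0.27044343] [ 0.27540514  0.2029137  -0.87611397]
the job is handed in; nothing more can be done
None
```

I handed the job in at 28.7 s with both cups nested, the round lid set on the canister and the seal pressed home (knob top held at 0.164 m under 28 N); no verdict came back, and I viewed 11 pictures, one over the limit of 10.

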